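# Gauge the extruder die and lift out its cassette

## Robot

A 6-joint arm with a two-finger parallel gripper is mounted at the origin on the work surface. World frame = base frame: x ahead of the robot, y to its left, z up, the work surface at z = 0. Lengths are in mm, angles in rad, forces in N, time in s.
With the tool pointing down it reaches from about 275 to 1000 mm from the base axis. Payload 8.4 kg.
Tool frame: the origin (TCP) lies on the centre line of the jaws, within the pads' length; the fingertips stand r.tip_reach ahead of it and the grasp point (between the pads) lies 11 mm behind it (r.tip_reach is the distance from the TCP to the fingertips, in mm); z points along the fingers, y is the line along which they close (so a half turn about z gives the same grasp; the last joint's range is limited). The gripper opens to 85 mm and grips with 20 to 120 N. Pads are 22 mm wide; open, the fingers measure 114 mm over their backs; the gripper's body (76 mm by 85 mm) begins 54 mm behind the grasp point. The pads swing forward as they close: fully open they stand 13 mm farther back than shut.
Start: joints at [1.326, 0.353, 1.633, -0, 1.155, -0.002], TCP at [150.262, 606.671, 239.281] pointing down, gripper open.
Joint ranges: [-2.63, 2.63], [-0.92, 2.1], [0.06, 2.66], [-1.3, 4.44], [0, 2.69], [-3.02, 3.02]. Speed limits (rad/s): [2.22, 2.22, 2.79, 3.14, 3.14, 3.14].

## Interface

Orientations are given as [roll, pitch, yaw] about the fixed x, y, z axes, in that order (R = Rz(yaw) Ry(pitch) Rx(roll)).
In Python, from rig import r gives the robot as it stands.
- The arm moves only by the tool carry_out, never from a script. Its argument "targets" is a list of rows, each an object with "dp": the shift along the tool's x, y, z in mm, a list of three; "yaw": the turn about the tool's z in degrees. A call has 1 to 12 rows; each row is the pose to reach, as a shift and turn from the pose commanded when the call began, along the tool's axes at that moment; what a row does not reach only later rows make up. A row lasts 1/8 s, in which the tool goes at most 62.5 mm and 10.7 degrees, less where a joint would pass 70% of its speed; a pose out of reach is approached as far as the arm can. A call with a gripper value outside its range is refused whole. "fingers" is the opening, from -1 (shut) to 1 (fully open), so that 0 is half open, set as the call begins (left out, the last holds). The fingers move at their own pace and stop on an object; "grip_force" is the grip in N (left out, the last holds). Time passes only in rows, so rows that repeat a pose let the fingers close. It gives the time, the measured TCP pose, the force, the opening and the grip force at its end, in the units of the state.
- r.sense(): the state, without advancing time (a new reading comes with each control period).
- r.grab_frame(name): name is "scene" or "top" or "wrist"; returns the picture (384x512x3 uint8, red, green, blue); there is no depth.
- r.get_calibration(name): a dict with "fx", "fy", "cx", "cy" (pixels), "dist_coeffs" ([k1, k2, p1, p2, k3] as OpenCV has them; the pictures are not rectified), "rvec" (rotation vector, rad) and "tvec" (3), from world to camera coordinates, as OpenCV has them. Camera axes: x right, y down, z forward; pixel columns grow to the right and rows downward; lengths in mm; the calibration is good to about 2 mm. A picture is of the moment at which its call begins: read the wrist's pose just before it. get_calibration takes no time and is no camera call; for the wrist camera it gives the pose at the moment of the call.
- r.sign_off(): hands the job in; it is judged then, once.
The state is a dict: "clock": time; "qpos": joint angles; "qvel": joint speeds; "joint_efforts": joint torques, N m; "eef_pos": TCP position; "tcp_rot": TCP orientation; "contact_force": force on the tool from outside, world axes, zero at the start; "wrist_torque": the same for the moment, N m; "opening": opening from 0.0 (shut) to 1.0 (fully open); "grasp_force": force on a finger pad.
Only numpy, scipy, OpenCV 4.12 (cv2) and the standard library are available. Lean on these libraries where they do the work, as an engineer would, in place of code of your own. Each camera call takes 0.05 s, during which the arm holds its last target. There are 200 camera calls.

## Task

Take the flat-handled gauge from the wooden rack, push its blade into the slot in the top of the extruder's die cassette right down to the shoulder, and let go of it, so that it keeps the die gap open. Then pinch the cassette's two side catches together and lift the cassette, gauge still in it, right out of the head, and finish while holding it there level and still, with the catches squeezed and its underside at least 3 cm above the head. Leave everything else where it is.

Things in the scene. Friction and masses are not known exactly. Their poses are not given: they have to be found in the camera images.
- gauge_grip (a point): Flat gauge (40 g), upright in one slot of the dark rack, blade hidden. This point: centre of its flat rectangular wooden handle, 12 (x) x 30 (y) x 40 mm tall. z up along the gauge, x the thin direction in which to grip it. The handle's underside, the shoulder that stops the blade, is 20 mm below this point, the blade's tip 50 mm below.
- gauge_tip (a point): Centre of the lower end of the flat gauge's steel blade, which is 5 (x) x 20 (y) mm and reaches 30 mm below the handle; axes as for the gauge.
- gauge: The flat gauge as a whole; origin at the lower end of its blade, axes as for its grip point.
- rack: Fixed dark wooden block, 60 (x) x 130 (y) x 50 mm tall, origin under its centre, turned about the vertical. Two upright slots at y = +30 and -30 mm, 8 (x) x 23 (y) mm, 34 mm deep; the flat gauge stands in one (either), the pin gauge in the other, handles resting on the rack's top.
- pin_gauge: Bystander in the rack's other slot: round wooden handle 28 mm across, 32 mm tall, on a round pin 30 mm long. Origin at the pin's tip.
- head: Fixed grey die head of a bench clay extruder, 120 (x) x 180 (y) x 70 mm tall, flat on top, origin under its centre on the table, turned about the vertical. A steel barrel and crank run 0.35 m from it along +x, at most 90 mm high. The cassette sits in a well in its top, mouth 60 x 123 mm, floor 14 mm above the table.
- cassette: Aluminium die cassette, loose, 57 (x) x 120 (y) x 60 mm tall, 0.3 to 0.5 kg, upright in the head's well, top 4 mm above the head's top. Origin at the centre of its underside, x and y as the head's, z up. Hooks on its two catches lock it in: it comes out only with both squeezed in.
- catch_mid (a point): Point midway between the two catches, 80 mm above the cassette's underside, 24 mm above the head's top, over the centre of mass; axes as the cassette's. The catches are black upright tabs, 24 mm wide (y), outer faces 28 mm to either side along x (56 mm over both; 40 when squeezed), from the head's top to 44 mm above it. Pinch along x; outside them is free room.
- slot (a point): Centre of the gauge slot's mouth in the cassette's top, 41 mm to the -y side of the catches' middle; axes as the cassette's. Slot 8 (x) x 23 (y) mm, 34 mm deep, edge chamfered: the blade goes in upright, thin direction along x (either way round), until the handle's underside rests on the cassette's top.
- catch_near (a joint): Travel in m of the catch on the cassette's -x side (robot's side): 0 sprung out and hooked under the head's lip, 0.008 fully squeezed to its stop. The spring pushes out with 3 N at 0 and 6.5 N at 0.008; the hook is clear from about 0.005 to 0.0065 on.
- catch_far (a joint): The same for the catch on the +x side.
- lid: Bystander: clay lid with a knob, 68 mm across, 24 mm tall, origin under its centre.
- foot_dish: Bystander: upturned clay dish, 96 mm across, 28 mm tall, origin under its centre.
- bowl: Bystander: clay bowl, 110 mm across, 60 mm tall, origin under its centre.
- upturned_pot: Bystander: upturned clay pot, 100 mm across, 90 mm tall, origin under its centre.
- mug: Bystander: white mug, 80 mm across, 90 mm tall, origin under its centre.
- spatula: Bystander: wooden spatula lying on the table on the right.
- brush: Bystander: brush lying on the table on the left.
Mind the look-alikes: they are no part of the job. There is more than one size of the gauge; the job needs the smaller. Leave any yellow look-alike of the cassette alone.

How it is judged:
By the outcome, as a careful person would: the job done as asked, in the order asked, and still so for the second after the job is handed in, while the arm keeps its last pose, push and grip.
It also fails if it takes over 51 s, if anything falls off the work surface, if the arm or the gripper's body presses on something with over 40 N, if the wrist force passes 120 N, or if a joint passes its speed limit or range.

## Working session

There is one attempt and no reset: what is moved stays moved. The work goes in short steps, Python scripts to look and compute and a tool call to move; the robot and the scene stay as the last step left them, time stands still between calls to the robot, and variables do not carry over. Pictures are saved under pics/ and viewed, at most 10 in all, crops included, and the job is handed in when it is done.

Besides the shell and the picture viewer there is one more tool, called after ">>>" by a JSON object that holds its "api" and its "payload", one argument or row to a line. carry_out: Moves the arm, as the interface text tells. Its arguments: {"type":"object","properties":{"targets":{"type":"array","items":{"type":"object","properties":{"dp":{"type":"array","items":{"type":"number"}},"yaw":{"type":"number"}}}},"fingers":{"type":"number"},"grip_force":{"type":"number"}},"required":["targets"]}

```bash
mkdir -p pics
cat > h.py <<'E'
import numpy as np, cv2
from rig import r
def cal(n):
    c=r.get_calibration(n); K=np.array([[c["fx"],0,c["cx"]],[0,c["fy"],c["cy"]],[0,0,1.]])
    R=cv2.Rodrigues(np.array(c["rvec"],float))[0]; return K,np.array(c["dist_coeffs"],float),R,np.array(c["tvec"],float).ravel()
def ray(C,px):
    K,d,R,t=C; u=cv2.undistortPoints(np.array(px,float).reshape(-1,1,2),K,d).reshape(-1,2)
    D=np.c_[u,np.ones(len(u))]@R; return -R.T@t,D
def onz(C,px,z):
    o,D=ray(C,px); return o+D*((z-o[2])/D[:,2])[:,None]
def proj(C,P):
    K,d,R,t=C; return cv2.projectPoints(np.array(P,float).reshape(-1,3),cv2.Rodrigues(R)[0],t,K,d)[0].reshape(-1,2)
def save(n,f,s=1):
    cv2.imwrite(f,cv2.resize(n[:,:,::-1],None,fx=s,fy=s,interpolation=cv2.INTER_CUBIC))
E
python3 - <<'E'
from h import *
print(r.sense(), r.tip_reach)
for n in("top","scene"):
    C=cal(n); print(n,-C[2].T@C[3],C[2][2]); im=r.grab_frame(n); np.save(f"pics/{n}.npy",im); save(im,f"pics/{n}.png",1.5)
E
```

```text
{'clock': 0.0, 'qpos': array([ 1.32561703e+00,  3.53652127e-01,  1.63412862e+00,  2.52124804e-05,
        1.15520782e+00, -2.39175092e-03]), 'qvel': array([-5.20712371e-04,  1.32886082e-04,  1.83418162e-04,  7.67537511e-04,
        6.80348679e-05, -2.28676997e-03]), 'joint_efforts': array([-1.15143819e-03, -6.05261636e+01, -3.42062902e+01,  2.04603566e-05,
        9.59168945e-03, -4.91285391e-05]), 'eef_pos': array([150.13056113, 606.22208899, 238.56155128]), 'tcp_rot': array([-3.14019680e+00, -2.63907451e-05,  2.89879489e+00]), 'contact_force': array([ 0.15388342, -0.70991885, -0.19733895]), 'wrist_torque': array([-0.02393278,  0.01835047,  0.061655  ]), 'grasp_force': 0.0, 'opening': 0.995143766370106} 8.0
top [3.85471592e+02 4.52183611e-01 1.46906921e+03] [ 0.16549226 -0.01308929 -0.98612422]
scene [1217.84929977  167.01743571  968.24826312] [-0.57309987 -0.14864524 -0.80589151]
```

View pics/top.png

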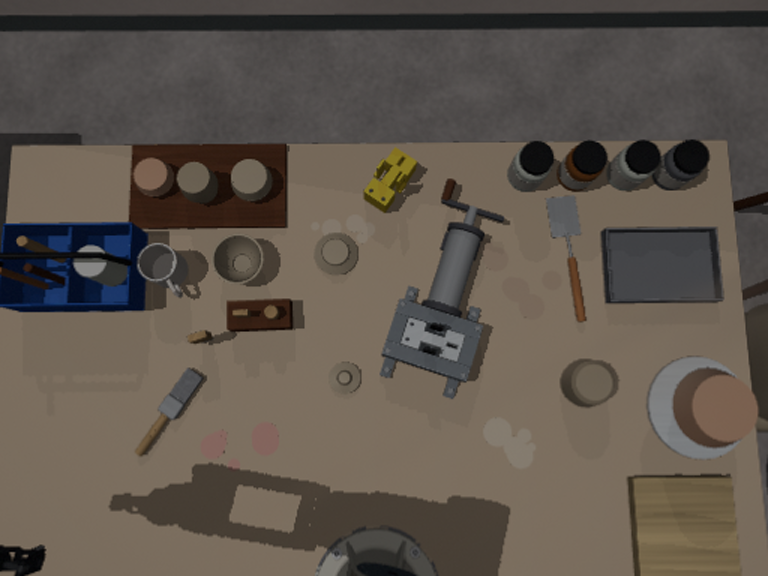

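View pics/scene.png

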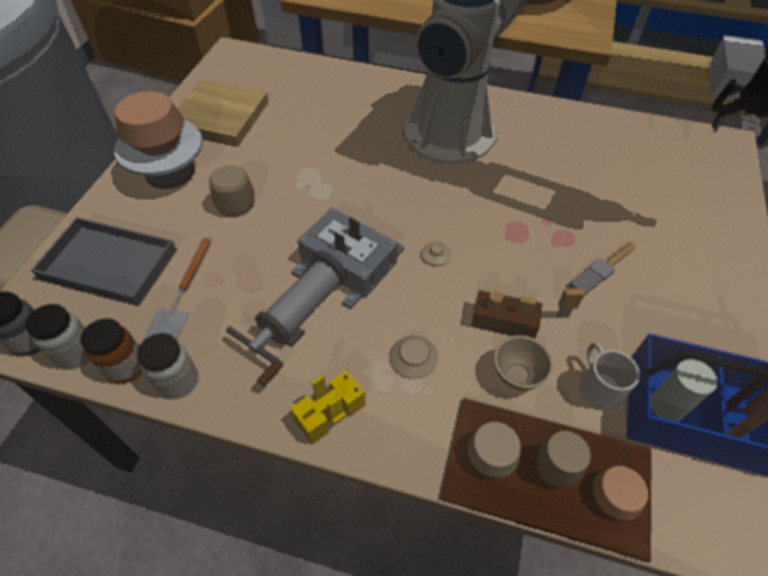

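The top view shows the rack at about (260,315), with the flat gauge at its left end (240,313) and the pin at (270,312). The cassette is at (433,340), catches dark, slot near (453,346). The scene view agrees, with a larger gauge lying beside the rack at (570,300).

Run:
```python
from h import *
im=np.load("pics/top.npy"); C=cal("top")
def blob(mask,near):
    n,l,s,c=cv2.connectedComponentsWithStats(mask.astype(np.uint8)); i=[k for k in range(1,n) if s[k,4]>20]
    k=min(i,key=lambda k:np.hypot(*(c[k]-near))); return (l==k).astype(np.uint8),s[k]
hsv=cv2.cvtColor(im,cv2.COLOR_RGB2HSV)
print(hsv[210,155],hsv[208,160],hsv[208,180],hsv[222,275],hsv[215,265],hsv[225,300])
# rack rows
g=im.astype(int)
rk=(hsv[...,2]<95)&(hsv[...,1]>90); rk=cv2.morphologyEx(rk.astype(np.uint8),cv2.MORPH_CLOSE,np.ones((3,3)))
m,s=blob(rk,(173,210)); print("rack",s)
cn=max(cv2.findContours(m,0,2)[0],key=cv2.contourArea); b=cv2.boxPoints(cv2.minAreaRect(cn)); print(b); print(onz(C,b,50).round(1))
wh=(hsv[...,2]>130)&(hsv[...,1]<40); wh=cv2.morphologyEx(wh.astype(np.uint8),cv2.MORPH_CLOSE,np.ones((5,5)))
m,s=blob(wh,(288,227)); print("cass",s)
cn=max(cv2.findContours(m,0,2)[0],key=cv2.contourArea); b=cv2.boxPoints(cv2.minAreaRect(cn)); print(b); P=onz(C,b,74);print(P.round(1),P.mean(0))
wd=(hsv[...,2]>100)&(hsv[...,1]>90);
m,s=blob(wd[:, :],(160,208)); print("handle",s, onz(C,[s[0]+s[2]/2-.5,s[1]+s[3]/2-.5],90))
save(np.hstack([im[195:225,145:205],im[195:225,145:205]*0,]) if 0 else np.hstack([im[190:260,140:210],im[190:260,250:320]]),"pics/crop.png",5.5)
W=cal("wrist"); print(-W[2].T@W[3],W[2],W[0])
```

```text
[ 14 146  61] [ 17 112 114] [ 17 114 114] [108   9 136] [105  25  82] [105   8 134]
rack [151 199  44  22 822]
[[150.22183 200.32408]
 [193.89603 198.50432]
 [194.75046 219.01039]
 [151.07626 220.83015]]
[[587.  303.8  50. ]
 [591.2 168.2  50. ]
 [527.1 165.   50. ]
 [523.  299.6  50. ]]
cass [268 212  41  28 446]
[[267.30002 228.1    ]
 [272.80002 211.6    ]
 [309.1     223.70001]
 [303.6     240.20001]]
[[ 494.5  -58.2   74. ]
 [ 544.7  -75.9   74. ]
 [ 506.4 -185.8   74. ]
 [ 456.6 -167.5   74. ]] [ 500.53932975 -121.81253779   74.        ]
handle [155 206  10   4  31] [[559.14378691 266.83434085  90.        ]]
[ 84.97546772 623.07450437 374.2896321 ] [[ 2.40462952e-01  9.70657852e-01 -9.50427787e-04]
 [ 9.33895249e-01 -2.31088535e-01  2.72832829e-01]
 [ 2.64607694e-01 -6.64937875e-02 -9.62060988e-01]] [[320.96933679   0.         253.99486877]
 [  0.         320.96933679 182.7770047 ]
 [  0.           0.           1.        ]]
```

View pics/crop.png

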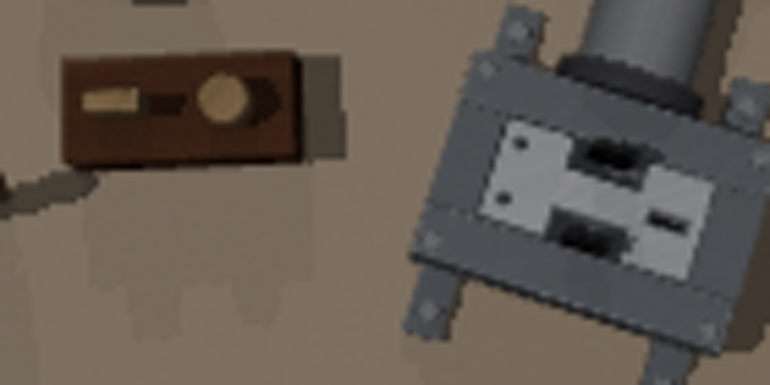

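Rack centre is about (557,234), yaw ≈ 2°; the handle is about (558,266). The cassette centre is about (500.5,-122), yaw ≈ -19.3°. The sizes agree with those given, so I'll move above the gauge.

>>> {"api": "carry_out", "payload": {
  "targets": [
    {"dp": [-48, -23, 0], "yaw": 7.4},
    {"dp": [-96, -46, 0], "yaw": 14.8},
    {"dp": [-143, -70, 0], "yaw": 22.2},
    {"dp": [-191, -93, 0], "yaw": 29.6},
    {"dp": [-239, -117, 5], "yaw": 37},
    {"dp": [-287, -140, 10], "yaw": 44.4},
    {"dp": [-335, -163, 15], "yaw": 52},
    {"dp": [-382, -186, 20], "yaw": 59.4},
    {"dp": [-430, -210, 20], "yaw": 67},
    {"dp": [-478, -233, 20], "yaw": 74.3},
    {"dp": [-478, -233, 20], "yaw": 74.3},
    {"dp": [-478, -233, 20], "yaw": 74.3}
  ],
  "fingers": 1
}}

```text
clock: 1.6
eef_pos: [557.7, 265.5, 218.8]
tcp_rot: [-3.14, 0.0, 1.602]
contact_force: [-0.0, 0.9, 0.2]
opening: 1.0
grasp_force: 0.0
```

Run:
```python
from h import *
s=r.sense(); print(s["clock"],s["eef_pos"],np.degrees(s["tcp_rot"]),s["qpos"])
C=cal("wrist"); im=r.grab_frame("wrist"); np.save("pics/w1.npy",im); np.savez("pics/w1c.npz",*C); save(im,"pics/w1.png",1.5)
print(proj(C,[[558,265,90],[558,265,50]])*1.5)
```

```text
1.6 [557.65106886 265.5273838  218.77759018] [-1.79926335e+02  6.98205345e-03  9.18064869e+01] [4.41742987e-01 3.61808688e-01 1.66894019e+00 4.47226384e-04
 1.11207144e+00 4.10015640e-01]
[[378.4753748  265.23256282]
 [378.84290647 249.50780169]]
```

View pics/w1.png

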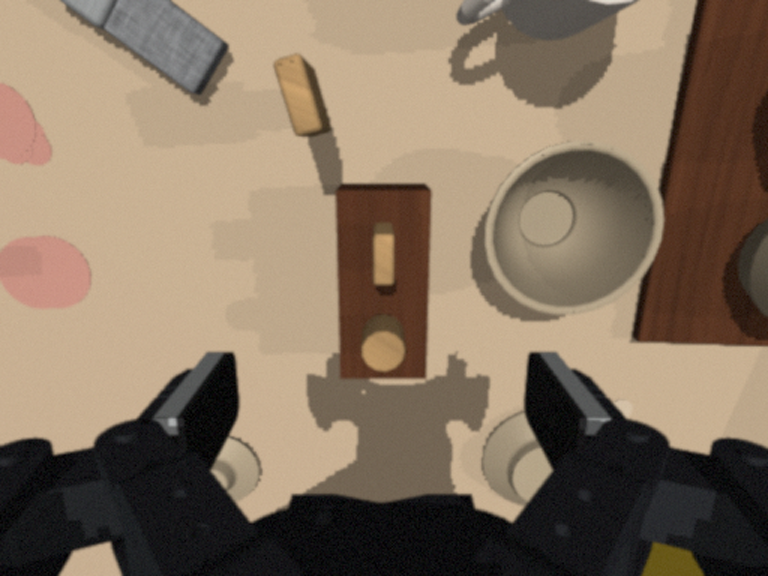

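The wrist view shows the upright flat gauge's top face at about (384,260) and the pin at (384,350). The big upright-looking gauge at (300,95) is the look-alike. Now I'll refine this numerically.

Run:
```python
from h import *
im=np.load("pics/w1.npy"); C=[np.load("pics/w1c.npz")[k] for k in("arr_0","arr_1","arr_2","arr_3")]
hsv=cv2.cvtColor(im,cv2.COLOR_RGB2HSV); 
print(hsv[145:196:3,256].tolist()); print(hsv[172,245:268].tolist())
v=hsv[...,2]; m=np.zeros_like(v); m[150:196,240:272]=(v[150:196,240:272]>150)
cn=max(cv2.findContours(m,0,2)[0],key=cv2.contourArea); b=cv2.boxPoints(cv2.minAreaRect(cn))
b=b+0; print(b); P=onz(C,b,90);print(P.round(1),P.mean(0))
v=hsv[...,2]; m=((hsv[...,0]<14)&(v<130)&(hsv[...,1]>120)).astype(np.uint8); m[:, :215]=0; m[:,295:]=0; m[260:]=0;m[:115]=0
cn=max(cv2.findContours(cv2.morphologyEx(m,cv2.MORPH_CLOSE,np.ones((21,21))),0,2)[0],key=cv2.contourArea); b=cv2.boxPoints(cv2.minAreaRect(cn));P=onz(C,b,50);print(b,P.round(1),P.mean(0))
```

```text
[[10, 154, 88], [14, 133, 96], [17, 121, 103], [17, 112, 107], [18, 116, 185], [16, 118, 194], [16, 116, 191], [17, 116, 193], [17, 118, 186], [17, 116, 187], [17, 116, 187], [17, 117, 181], [16, 117, 176], [17, 117, 176], [17, 115, 177], [14, 126, 85], [11, 142, 52]]
[[10, 157, 81], [11, 145, 79], [12, 150, 85], [14, 130, 98], [15, 118, 138], [16, 117, 168], [16, 115, 186], [16, 117, 188], [17, 116, 187], [17, 112, 189], [17, 117, 186], [17, 116, 187], [17, 117, 188], [17, 116, 187], [16, 116, 185], [17, 122, 175], [16, 111, 165], [15, 123, 131], [14, 134, 97], [10, 145, 88], [10, 154, 88], [8, 155, 87], [9, 151, 86]]
[[250. 156.]
 [261. 156.]
 [261. 188.]
 [250. 188.]]
[[555.5 282.9  90. ]
 [564.7 283.2  90. ]
 [565.8 255.3  90. ]
 [556.3 255.   90. ]] [560.57770323 269.11458002  90.        ]
[[224. 124.]
 [286. 124.]
 [286. 251.]
 [224. 251.]] [[530.  304.7  50. ]
 [588.1 306.6  50. ]
 [595.7 175.3  50. ]
 [530.8 173.2  50. ]] [561.17518596 239.95139075  50.        ]
```

Handle at (560.5,268.8), yaw ≈ 2°. I'll descend with the fingers half open.

>>> {"api": "carry_out", "payload": {
  "targets": [
    {"dp": [3, 3, 30], "yaw": 0},
    {"dp": [3, 3, 75], "yaw": 0},
    {"dp": [3, 3, 115], "yaw": 0},
    {"dp": [3, 3, 140], "yaw": 0},
    {"dp": [3, 3, 154], "yaw": 0},
    {"dp": [3, 3, 154], "yaw": 0},
    {"dp": [3, 3, 154], "yaw": 0}
  ],
  "fingers": 0
}}

```text
clock: 2.52
eef_pos: [561.6, 269.3, 66.4]
tcp_rot: [3.14, -0.001, 1.603]
contact_force: [-0.6, 0.2, 0.1]
opening: 0.499
grasp_force: 0.0
```

>>> {"api": "carry_out", "payload": {
  "targets": [
    {"dp": [0, 0, 0], "yaw": 0},
    {"dp": [0, 0, 0], "yaw": 0},
    {"dp": [0, 0, 0], "yaw": 0},
    {"dp": [0, 0, 0], "yaw": 0},
    {"dp": [0, 0, 0], "yaw": 0},
    {"dp": [0, 0, 0], "yaw": 0}
  ],
  "fingers": -1,
  "grip_force": 40
}}

```text
clock: 3.28
eef_pos: [560.4, 268.7, 65.8]
tcp_rot: [-3.14, -0.0, 1.602]
contact_force: [-5.4, -0.0, 6.3]
opening: 0.135
grasp_force: 41.5
```

Handle gripped. Lift, then carry to above the slot.

>>> {"api": "carry_out", "payload": {
  "targets": [
    {"dp": [0, 0, -15], "yaw": 0},
    {"dp": [0, 0, -45], "yaw": 0},
    {"dp": [0, 0, -85], "yaw": 0},
    {"dp": [0, 0, -120], "yaw": 0},
    {"dp": [0, 0, -135], "yaw": 0},
    {"dp": [0, 0, -135], "yaw": 0}
  ]
}}

```text
clock: 4.03
eef_pos: [561.7, 268.8, 201.4]
tcp_rot: [3.139, -0.001, 1.602]
contact_force: [0.4, -0.8, -0.9]
opening: 0.131
grasp_force: 40.7
```

>>> {"api": "carry_out", "payload": {
  "targets": [
    {"dp": [-25, -5, 0], "yaw": 1},
    {"dp": [-70, -14, 0], "yaw": 3},
    {"dp": [-120, -24, 0], "yaw": 6},
    {"dp": [-175, -36, 0], "yaw": 9},
    {"dp": [-230, -47, 0], "yaw": 12},
    {"dp": [-285, -58, 0], "yaw": 15},
    {"dp": [-340, -69, 0], "yaw": 18},
    {"dp": [-385, -78, 0], "yaw": 20},
    {"dp": [-413, -84, 0], "yaw": 21},
    {"dp": [-427, -87, 0], "yaw": 21.1},
    {"dp": [-427, -87, 0], "yaw": 21.1},
    {"dp": [-427, -87, 0], "yaw": 21.1}
  ]
}}

```text
clock: 5.52
eef_pos: [487.3, -160.0, 199.9]
tcp_rot: [-3.141, -0.0, 1.234]
contact_force: [0.3, 0.0, -0.1]
opening: 0.133
grasp_force: 40.7
```

Run:
```python
from h import *
s=r.sense(); print(s["clock"],s["eef_pos"],np.degrees(s["tcp_rot"]),s["qpos"],s["opening"],s["grasp_force"],s["contact_force"])
C=cal("wrist"); im=r.grab_frame("wrist"); np.save("pics/w2.npy",im); np.savez("pics/w2c.npz",*C); save(im,"pics/w2.png",1.5)
```

```text
5.525 [ 487.32286807 -160.03056932  199.91752247] [-1.79956464e+02 -1.48708543e-02  7.07214309e+01] [-3.20394120e-01  2.24299572e-01  1.90939394e+00  3.21149686e-04
  1.00865473e+00  1.59090109e-02] 0.13272724837289274 40.66494584083557 [ 0.26563978  0.00786386 -0.05761321]
```

View pics/w2.png

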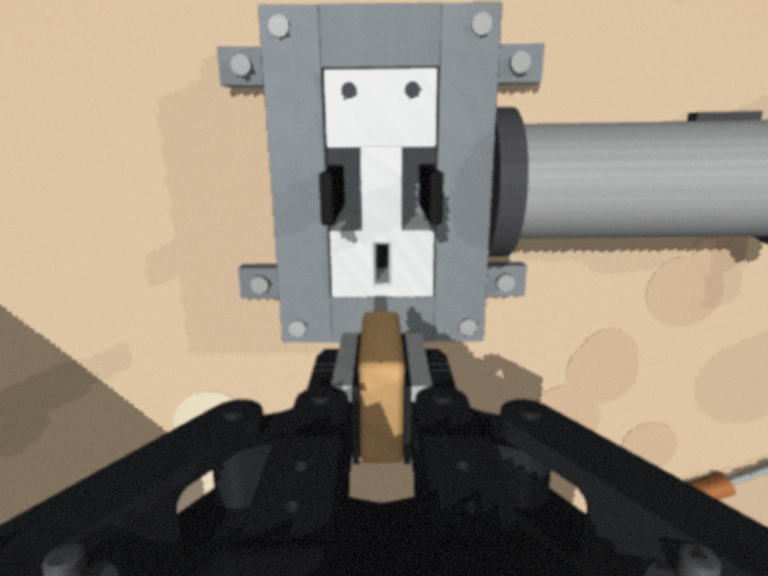

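The cassette lies square in view with the slot at about (382,264). The held handle is at (381,385), its lower front edge near row 312 and upper edge near row 360. Now measuring both.

Run:
```python
from h import *
im=np.load("pics/w2.npy"); Z=np.load("pics/w2c.npz"); C=[Z[k] for k in Z.files]
s=r.sense(); T=s["eef_pos"]; yw=s["tcp_rot"][2]
x=np.array([np.cos(yw),np.sin(yw)]); y=np.array([np.sin(yw),-np.cos(yw)])
tl=lambda P:np.c_[(P[:,:2]-T[:2])@x,(P[:,:2]-T[:2])@y].round(1)
g=cv2.cvtColor(im,cv2.COLOR_RGB2GRAY).astype(int); hsv=cv2.cvtColor(im,cv2.COLOR_RGB2HSV)
print("row175",list(zip(range(244,266),g[175,244:266]))); print("col254",list(zip(range(154,196),g[154:196,254])))
w=((g>195)&(hsv[...,1]<35)).astype(np.uint8); w[:, :205]=0; w[:,300:]=0; w[205:]=0; w[:40]=0
w=cv2.morphologyEx(w,cv2.MORPH_CLOSE,np.ones((3,3)))
cn=np.vstack([c for c in cv2.findContours(w,0,2)[0] if cv2.contourArea(c)>50]); b=cv2.boxPoints(cv2.minAreaRect(cn)); P=onz(C,b,74); print(b,P.round(1),tl(P))
# slot: dark within white
m=np.zeros(g.shape,np.uint8); m[156:194,244:264]=g[156:194,244:264]<185
c2=max(cv2.findContours(m,0,2)[0],key=cv2.contourArea); b=cv2.boxPoints(cv2.minAreaRect(c2)); P=onz(C,b,74); print("slot",b,P.mean(0),tl(P),tl(P).mean(0))
for row in (212,220,230,238,246,260,280): print(row,"sat>90&v>70 cols",[int(k) for k in np.flatnonzero((hsv[row,230:280,1]>90)&(hsv[row,230:280,2]>60))[[0,-1]]+230])
print("col254 handle",list(zip(range(196,315,2),g[196:315:2,254])))
```

```text
row175 [(244, np.int64(233)), (245, np.int64(236)), (246, np.int64(235)), (247, np.int64(230)), (248, np.int64(210)), (249, np.int64(168)), (250, np.int64(112)), (251, np.int64(52)), (252, np.int64(24)), (253, np.int64(16)), (254, np.int64(21)), (255, np.int64(27)), (256, np.int64(21)), (257, np.int64(36)), (258, np.int64(84)), (259, np.int64(148)), (260, np.int64(193)), (261, np.int64(220)), (262, np.int64(232)), (263, np.int64(236)), (264, np.int64(236)), (265, np.int64(235))]
col254 [(154, np.int64(226)), (155, np.int64(229)), (156, np.int64(233)), (157, np.int64(235)), (158, np.int64(235)), (159, np.int64(234)), (160, np.int64(227)), (161, np.int64(200)), (162, np.int64(133)), (163, np.int64(67)), (164, np.int64(28)), (165, np.int64(24)), (166, np.int64(24)), (167, np.int64(21)), (168, np.int64(22)), (169, np.int64(23)), (170, np.int64(24)), (171, np.int64(26)), (172, np.int64(21)), (173, np.int64(19)), (174, np.int64(15)), (175, np.int64(21)), (176, np.int64(18)), (177, np.int64(27)), (178, np.int64(42)), (179, np.int64(65)), (180, np.int64(74)), (181, np.int64(82)), (182, np.in
[... 1509 characters left out ...]
p.int64(180)), (252, np.int64(180)), (254, np.int64(175)), (256, np.int64(175)), (258, np.int64(168)), (260, np.int64(167)), (262, np.int64(166)), (264, np.int64(167)), (266, np.int64(167)), (268, np.int64(158)), (270, np.int64(135)), (272, np.int64(106)), (274, np.int64(93)), (276, np.int64(91)), (278, np.int64(90)), (280, np.int64(91)), (282, np.int64(90)), (284, np.int64(92)), (286, np.int64(85)), (288, np.int64(87)), (290, np.int64(84)), (292, np.int64(84)), (294, np.int64(85)), (296, np.int64(84)), (298, np.int64(89)), (300, np.int64(88)), (302, np.int64(85)), (304, np.int64(86)), (306, np.int64(86)), (308, np.int64(98)), (310, np.int64(115)), (312, np.int64(116)), (314, np.int64(117))]
```

Run:
```python
from h import *
Z=np.load("pics/w2c.npz"); C=[Z[k] for k in Z.files]
s=r.sense(); T=s["eef_pos"]; yw=s["tcp_rot"][2]
x=np.array([np.cos(yw),np.sin(yw)]); y=np.array([np.sin(yw),-np.cos(yw)])
tl=lambda P:np.c_[(P[:,:2]-T[:2])@x,(P[:,:2]-T[:2])@y].round(1)
h0=T[2]+4.2
for n,px,z in(("low edge L",[242.5,207.5],-20),("low edge R",[264.7,207.5],-20),("up edge",[254,241.5],20),("upL",[237.7,246],20),("upR",[270.3,246],20),("top back",[254,307.5],20),("tip",[254,197.5],-50)):
    print(n,tl(onz(C,px,h0+z)))
im=np.load("pics/w2.npy"); g=cv2.cvtColor(im,cv2.COLOR_RGB2GRAY)
for row in(200,203,206): print(row,g[row,238:272])
```

```text
low edge L [[13.9 -4.1]]
low edge R [[13.9  7. ]]
up edge [[14.9  1.7]]
upL [[13.  -4.5]]
upR [[13.   7.9]]
top back [[-14.2   1.7]]
tip [[9.2 1.6]]
200 [138 143 140 139 140 141 143 140 138 140 130 118  97  95  90  92  91  91
  94 107 124 136 137 136 141 137 142 136 141 141 140 139 139 140]
203 [143 142 142 138 141 141 141 140 141 142 129 115  97  96  89  89  91  93
  96 102 120 135 141 142 141 140 138 140 140 139 139 138 139 139]
206 [141 141 141 140 141 144 139 137 138 135 126 112  95  93  94  93  91  92
  94  99 116 131 136 137 140 139 137 139 136 138 135 138 135 125]
```

The held gauge reads about (-0.3,1.5) in tool axes, and the slot (2.3,1.6) in the same view, so the shift is about +2.5 in x and 0 in y. I'll descend to just above and check again.

>>> {"api": "carry_out", "payload": {
  "targets": [
    {"dp": [2.5, 0, 20], "yaw": 0},
    {"dp": [2.5, 0, 45], "yaw": 0},
    {"dp": [2.5, 0, 62], "yaw": 0},
    {"dp": [2.5, 0, 68], "yaw": 0},
    {"dp": [2.5, 0, 68], "yaw": 0},
    {"dp": [2.5, 0, 68], "yaw": 0}
  ]
}}

```text
clock: 6.32
eef_pos: [488.9, -158.6, 133.0]
tcp_rot: [3.14, -0.0, 1.234]
contact_force: [0.6, 0.4, -0.6]
opening: 0.133
grasp_force: 40.7
```

Run:
```python
from h import *
s=r.sense(); print(s["clock"],s["eef_pos"],np.degrees(s["tcp_rot"]))
C=cal("wrist"); im=r.grab_frame("wrist"); np.save("pics/w3.npy",im); np.savez("pics/w3c.npz",*C); save(im[140:290,180:330],"pics/w3.png",4)
```

```text
6.325 [ 488.86036305 -158.58980084  132.95813306] [ 1.79935425e+02 -2.52518916e-04  7.06948136e+01]
```

View pics/w3.png

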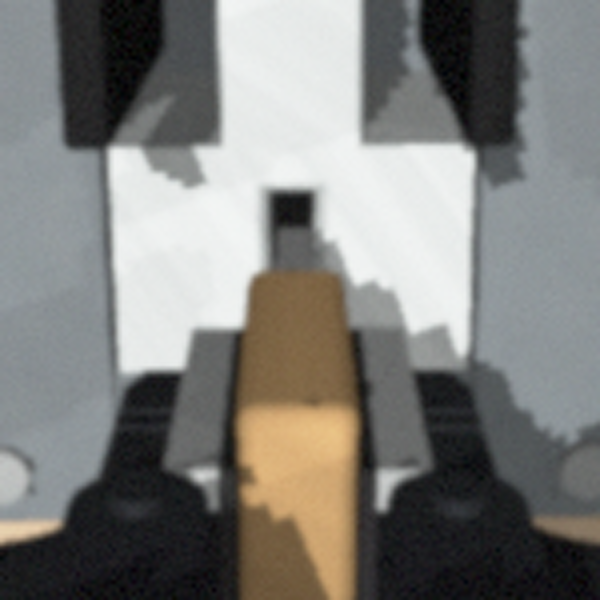

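The blade tip (crop cols ~277–313, tip row ~227) is now just before the slot's dark mouth (cols ~266–317, far edge row ~189). Now putting numbers on these.

Run:
```python
from h import *
im=np.load("pics/w3.npy"); Z=np.load("pics/w3c.npz"); C=[Z[k] for k in Z.files]
s=r.sense(); T=s["eef_pos"]; yw=s["tcp_rot"][2]
x=np.array([np.cos(yw),np.sin(yw)]); y=np.array([np.sin(yw),-np.cos(yw)])
tl=lambda P:np.c_[(P[:,:2]-T[:2])@x,(P[:,:2]-T[:2])@y].round(1)
g=cv2.cvtColor(im,cv2.COLOR_RGB2GRAY).astype(int)
for row in(190,193,196,199,203,206): print(row,g[row,243:264])
print("col",g[183:212,253])
# half-level pixel -> crop/4+const
def cross(row,a,b,th):
    v=g[row,a:b]; k=[i for i in range(len(v)-1) if (v[i]-th)*(v[i+1]-th)<0]; return [round(a+i+(th-v[i])/(v[i+1]-v[i]),2) for i in k]
for row in(190,192): 
    c=cross(row,243,264,150); print("slot",c,tl(onz(C,[[c[0],row],[c[-1],row]],74)))
    c=cross(row,243,264,60); print("slot inner",c)
print("far edge",tl(onz(C,[253,187.3],74)),"tip",tl(onz(C,[253,196.5],T[2]-45.8)))
for row in (200,204): c=cross(row,243,264,115); print("blade px",c,tl(onz(C,[[q,row] for q in c],T[2]-42)))
```

```text
190 [235 220 193 155 100  54  31  22  26  20  26  22  23  30  55 117 172 207
 222 233 234]
193 [232 216 191 155 103  53  32  26  17  23  27  23  27  32  60 129 179 208
 224 235 239]
196 [237 221 190 156 104  60  46  50  54  47  52  53  52  54  76 133 180 205
 226 236 240]
199 [237 225 197 157 113  78  76  93  96  95  98  99  98  95  93 110 136 170
 213 227 227]
203 [240 228 206 168 123  82  80  93  97  98  97  97  95  96  93  95 103 117
 134 144 155]
206 [239 227 198 165 123  96  92  96  97  94  95  97  97  97  98 102 108 118
 127 138 147]
col [242 239 232 206 139  71  31  26  26  25  27  26  30  52  81  92  98  94
  98  99  97  98  96  95  93  97 101 104 105]
slot [np.float64(246.09), np.float64(258.6)] [[ 9.9 -3.2]
 [ 9.9  4.7]]
slot inner [np.float64(247.87), np.float64(257.08)]
slot [np.float64(246.11), np.float64(258.56)] [[ 8.6 -3.2]
 [ 8.6  4.7]]
slot inner [np.float64(247.89), np.float64(257.08)]
far edge [[11.7  1.2]] tip [[10.   1.2]]
blade px [np.float64(247.1), np.float64(258.17)] [[ 9.1 -2.2]
 [ 9.1  4.2]]
blade px [np.float64(247.24), np.float64(259.91)] [[ 6.6 -2.2]
 [ 6.6  5.3]]
```

Only about -0.7 in tool y remains. Insert.

>>> {"api": "carry_out", "payload": {
  "targets": [
    {"dp": [0, -0.7, 0], "yaw": 0},
    {"dp": [0, -0.7, 8], "yaw": 0},
    {"dp": [0, -0.7, 14], "yaw": 0},
    {"dp": [0, -0.7, 20], "yaw": 0},
    {"dp": [0, -0.7, 26], "yaw": 0},
    {"dp": [0, -0.7, 30], "yaw": 0},
    {"dp": [0, -0.7, 30], "yaw": 0}
  ]
}}

```text
clock: 7.25
eef_pos: [487.5, -158.2, 101.9]
tcp_rot: [-3.141, 0.0, 1.234]
contact_force: [-0.4, 0.3, 0.2]
opening: 0.137
grasp_force: 40.7
```

>>> {"api": "carry_out", "payload": {
  "targets": [
    {"dp": [0, 0, 5], "yaw": 0},
    {"dp": [0, 0, 9], "yaw": 0},
    {"dp": [0, 0, 11], "yaw": 0},
    {"dp": [0, 0, 12], "yaw": 0},
    {"dp": [0, 0, 12.5], "yaw": 0},
    {"dp": [0, 0, 12.5], "yaw": 0}
  ]
}}

```text
clock: 8.0
eef_pos: [487.7, -158.2, 89.9]
tcp_rot: [3.141, -0.0, 1.234]
contact_force: [0.1, -0.3, -0.6]
opening: 0.133
grasp_force: 40.8
```

>>> {"api": "carry_out", "payload": {
  "targets": [
    {"dp": [0, 0, 1], "yaw": 0},
    {"dp": [0, 0, 2], "yaw": 0},
    {"dp": [0, 0, 2], "yaw": 0},
    {"dp": [0, 0, 2], "yaw": 0}
  ]
}}

```text
clock: 8.5
eef_pos: [487.8, -158.3, 89.7]
tcp_rot: [3.141, 0.0, 1.234]
contact_force: [-6.9, 1.8, 25.5]
opening: 0.137
grasp_force: 44.6
```

Seated: 25 N at the shoulder height. Ease off, release, and rise.

>>> {"api": "carry_out", "payload": {
  "targets": [
    {"dp": [0, 0, -2], "yaw": 0},
    {"dp": [0, 0, -2], "yaw": 0}
  ]
}}

```text
clock: 8.75
eef_pos: [487.9, -158.3, 89.9]
tcp_rot: [3.141, -0.0, 1.234]
contact_force: [0.1, 0.7, -0.6]
opening: 0.136
grasp_force: 40.8
```

>>> {"api": "carry_out", "payload": {
  "targets": [
    {"dp": [0, 0, 0], "yaw": 0},
    {"dp": [0, 0, 0], "yaw": 0},
    {"dp": [0, 0, 0], "yaw": 0},
    {"dp": [0, 0, 0], "yaw": 0},
    {"dp": [0, 0, -25], "yaw": 0},
    {"dp": [0, 0, -60], "yaw": 0},
    {"dp": [0, 0, -100], "yaw": 0},
    {"dp": [0, 0, -120], "yaw": 0},
    {"dp": [0, 0, -120], "yaw": 0},
    {"dp": [0, 0, -120], "yaw": 0}
  ],
  "fingers": 0
}}

```text
clock: 10.0
eef_pos: [487.1, -158.1, 208.8]
tcp_rot: [-3.14, 0.0, 1.234]
contact_force: [-0.6, -0.7, 0.3]
opening: 0.502
grasp_force: 0.0
```

Run:
```python
from h import *
s=r.sense(); print(s["clock"],s["eef_pos"],np.degrees(s["tcp_rot"]),s["opening"])
C=cal("wrist"); im=r.grab_frame("wrist"); np.save("pics/w4.npy",im); np.savez("pics/w4c.npz",*C); save(im,"pics/w4.png",1.5)
```

```text
10.0 [ 487.06661572 -158.05838341  208.78849766] [-1.79924863e+02  2.08903168e-03  7.06881679e+01] 0.5017795304378648
```

View pics/w4.png

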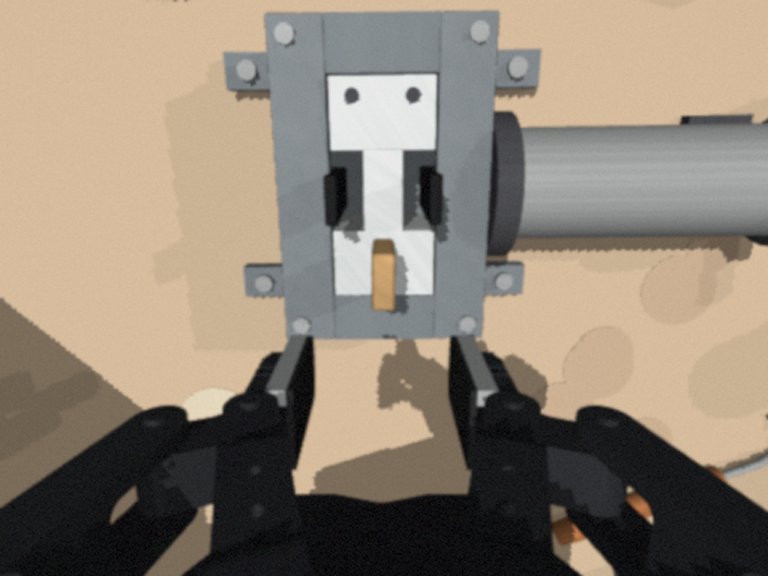

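The gauge stands upright in the slot at (384,270). Next I'll go over the catches, 41 mm along tool +x, and straddle them.

>>> {"api": "carry_out", "payload": {
  "targets": [
    {"dp": [20, 0, 0], "yaw": 0},
    {"dp": [41, 0, 10], "yaw": 0},
    {"dp": [41, 0, 40], "yaw": 0},
    {"dp": [41, 0, 60], "yaw": 0},
    {"dp": [41, 0, 62], "yaw": 0},
    {"dp": [41, 0, 62], "yaw": 0}
  ],
  "fingers": 0.65
}}

```text
clock: 10.8
eef_pos: [501.1, -119.6, 147.6]
tcp_rot: [-3.141, 0.0, 1.234]
contact_force: [0.0, -0.3, -0.2]
opening: 0.827
grasp_force: 0.0
```

Run:
```python
from h import *
s=r.sense(); print(s["clock"],s["eef_pos"],np.degrees(s["tcp_rot"]),s["opening"])
T=s["eef_pos"]; yw=s["tcp_rot"][2]
C=cal("wrist"); im=r.grab_frame("wrist"); np.save("pics/w5.npy",im); save(im,"pics/w5.png",1.5)
x=np.array([np.cos(yw),np.sin(yw)]); y=np.array([np.sin(yw),-np.cos(yw)])
P=[[*(T[:2]+a*x+b*y),114] for a in(-12,12) for b in(-28,28)]; print(proj(C,P)*1.5)
```

```text
10.8 [ 501.12272063 -119.58005039  147.60910924] [-1.79953427e+02  4.41585132e-03  7.06823621e+01] 0.8269319914996784
[[303.50702794 358.99124519]
 [449.33982921 359.0103849 ]
 [300.72316632 299.74064236]
 [451.79232041 299.75951977]]
```

View pics/w5.png

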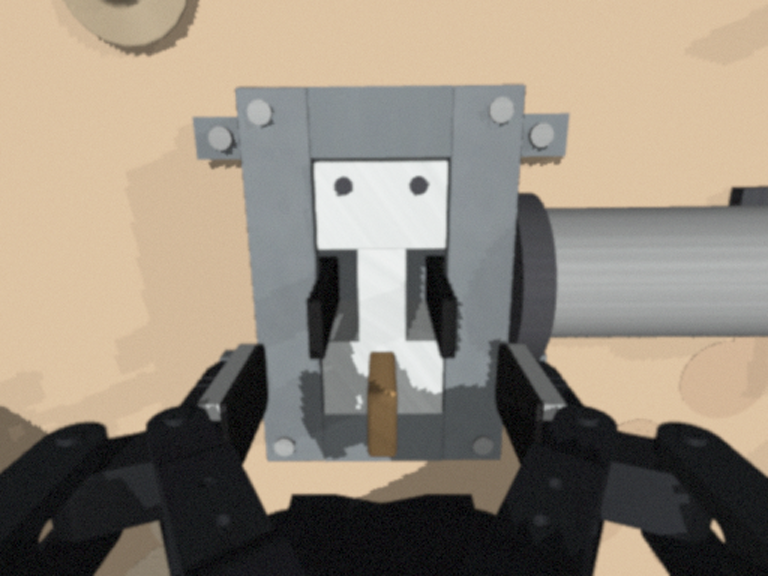

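The fingers (266 and 497) straddle the catches (308 and 455) symmetrically, and the rows match within 1 mm. Descend and pinch.

>>> {"api": "carry_out", "payload": {
  "targets": [
    {"dp": [0, 0, 20], "yaw": 0},
    {"dp": [0, 0, 42], "yaw": 0},
    {"dp": [0, 0, 57], "yaw": 0},
    {"dp": [0, 0, 63], "yaw": 0},
    {"dp": [0, 0, 63], "yaw": 0}
  ]
}}

```text
clock: 11.48
eef_pos: [501.4, -119.6, 84.9]
tcp_rot: [-3.142, -0.0, 1.234]
contact_force: [-0.4, -0.5, 0.1]
opening: 0.828
grasp_force: 0.0
```

>>> {"api": "carry_out", "payload": {
  "targets": [
    {"dp": [0, 0, 0], "yaw": 0},
    {"dp": [0, 0, 0], "yaw": 0},
    {"dp": [0, 0, 0], "yaw": 0},
    {"dp": [0, 0, 0], "yaw": 0},
    {"dp": [0, 0, 0], "yaw": 0},
    {"dp": [0, 0, 0], "yaw": 0},
    {"dp": [0, 0, 0], "yaw": 0},
    {"dp": [0, 0, 0], "yaw": 0}
  ],
  "fingers": -1,
  "grip_force": 70
}}

```text
clock: 12.48
eef_pos: [501.8, -119.6, 87.0]
tcp_rot: [3.14, -0.0, 1.234]
contact_force: [-6.6, 2.2, 23.8]
opening: 0.381
grasp_force: 68.6
```

Run:
```python
from h import *
s=r.sense(); print(s["clock"],s["eef_pos"],np.degrees(s["tcp_rot"]),s["opening"],s["grasp_force"],s["contact_force"],s["wrist_torque"])
im=r.grab_frame("wrist"); b=r.grab_frame("scene")[125:200,180:280]
np.save("pics/w6.npy",im); save(np.vstack([im[130:330,130:390],cv2.resize(b,(260,195),interpolation=cv2.INTER_CUBIC)]),"pics/w6.png",1.5)
```

```text
12.475 [ 501.75315679 -119.64702119   87.01654249] [ 1.79920492e+02 -2.68878624e-03  7.07156167e+01] 0.3814996691778376 68.60554575920105 [-6.59759518  2.21676524 23.84787847] [0.36281337 1.19612981 0.20164947]
```

View pics/w6.png

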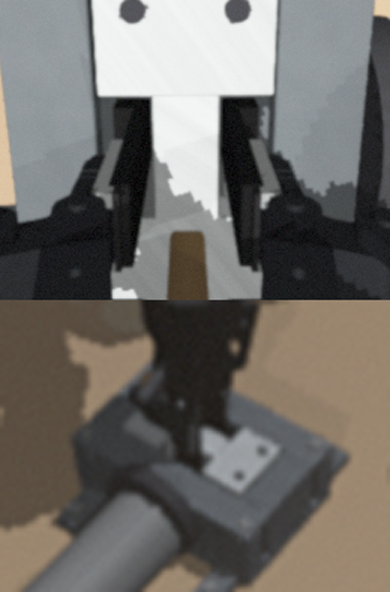

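The fingers hold both catches pressed in, and the upward reaction is friction from the pads swinging forward. Lift gently first.

>>> {"api": "carry_out", "payload": {
  "targets": [
    {"dp": [0, 0, -2], "yaw": 0},
    {"dp": [0, 0, -5], "yaw": 0},
    {"dp": [0, 0, -8], "yaw": 0},
    {"dp": [0, 0, -12], "yaw": 0},
    {"dp": [0, 0, -15], "yaw": 0},
    {"dp": [0, 0, -15], "yaw": 0}
  ]
}}

```text
clock: 13.32
eef_pos: [501.4, -119.6, 100.0]
tcp_rot: [3.141, -0.0, 1.234]
contact_force: [0.1, 0.0, -3.8]
opening: 0.381
grasp_force: 69.8
```

The load is 3.8 N, which is the cassette's weight, and nothing is snagging. Continue upward.

>>> {"api": "carry_out", "payload": {
  "targets": [
    {"dp": [0, 0, -6], "yaw": 0},
    {"dp": [0, 0, -14], "yaw": 0},
    {"dp": [0, 0, -24], "yaw": 0},
    {"dp": [0, 0, -34], "yaw": 0},
    {"dp": [0, 0, -44], "yaw": 0},
    {"dp": [0, 0, -54], "yaw": 0},
    {"dp": [0, 0, -64], "yaw": 0},
    {"dp": [0, 0, -74], "yaw": 0},
    {"dp": [0, 0, -84], "yaw": 0},
    {"dp": [0, 0, -92], "yaw": 0},
    {"dp": [0, 0, -97], "yaw": 0},
    {"dp": [0, 0, -97], "yaw": 0}
  ]
}}

```text
clock: 14.82
eef_pos: [501.4, -119.6, 197.1]
tcp_rot: [3.141, -0.0, 1.234]
contact_force: [-0.2, 0.1, -5.0]
opening: 0.379
grasp_force: 69.9
```

>>> {"api": "carry_out", "payload": {
  "targets": [
    {"dp": [0, 0, 0], "yaw": 0},
    {"dp": [0, 0, 0], "yaw": 0},
    {"dp": [0, 0, 0], "yaw": 0},
    {"dp": [0, 0, 0], "yaw": 0}
  ]
}}

```text
clock: 15.32
eef_pos: [501.2, -119.5, 196.7]
tcp_rot: [-3.141, 0.0, 1.234]
contact_force: [-0.2, -0.2, -4.4]
opening: 0.379
grasp_force: 70.0
```

Run:
```python
from h import *
s=r.sense(); print(s["clock"],s["eef_pos"],np.degrees(s["tcp_rot"]),s["opening"],s["grasp_force"],s["contact_force"],s["wrist_torque"])
im=r.grab_frame("wrist"); b=r.grab_frame("scene")[60:210,160:300]
save(np.hstack([cv2.resize(im[100:330,110:410],(400,307)),cv2.resize(b,(380,407),interpolation=cv2.INTER_CUBIC)[50:357]]),"pics/w7.png",1)
```

```text
15.325 [ 501.15102345 -119.54498019  196.65847728] [-1.79985358e+02  2.84290443e-03  7.06890496e+01] 0.37945284029347354 69.95015144348145 [-0.15559018 -0.23233414 -4.40444284] [-0.01959896 -0.01905462 -0.01079287]
```

View pics/w7.png

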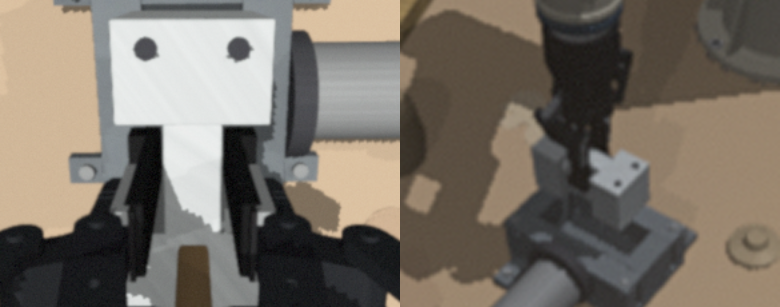

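The cassette is clear of the head and level. The underside is about 50 mm above the head, the gauge is in place at (193,270), and the view of the cassette relative to the gripper is unchanged since the grasp. Handing in.

```bash
python3 -c "
from rig import r
print(r.sign_off())"
```

```text
the job is handed in; nothing more can be done
None
```

The job is handed in: the gauge is seated to its shoulder in the cassette, and the arm is holding the cassette level and still with the catches squeezed, its underside about 50 mm above the head, at 15.4 s of the 51 s allowed.

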